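Put the reference block away in the dry cabinet

ROBOT

A 7-joint arm with a two-finger parallel gripper is mounted at the origin on a cart in front of the work surface, level with it; the furniture and walls round the work are solid. World frame = base frame: x ahead of the robot, y to its left, z up, the work surface at z = 0. Lengths are in m, angles in rad, forces in N, time in s.
With the tool pointing down it reaches from about 0.425 to 0.825 m from the base axis. Payload 3.6 kg.
Tool frame: the origin (TCP) lies midway between the tips of the shut fingers; the grasp point (between the pads) lies env.pinch_z behind it (env.pinch_z is the distance from the TCP to the grasp point, in m); z points along the fingers, y is the direction in which the jaws open and shut (so a half turn about z gives the same grasp; the last joint's range is limited). The gripper opens to 93 mm and grips with 3 to 60 N. Pads are 15 mm wide; open, the fingers measure 128 mm over their backs; the gripper's body (75 mm by 188 mm) begins 65 mm behind the grasp point.
Start: joints at [-1.188, 0.615, -0.013, 1.423, 0.008, 1.103, -0.04], TCP at [0.258, 0.596, 0.219] pointing down, gripper open.
Joint ranges: [-3.12, 3.12], [-0.3, 2.06], [-1.34, 1.32], [0.26, 2.42], [-1.36, 4.5], [0.01, 1.98], [-2.84, 2.84]. Speed limits (rad/s): [2.79, 2.79, 3.14, 3.14, 3.14, 3.14, 3.14].

INTERFACE

Orientations are given as a 3x3 rotation matrix whose columns are the frame's x, y, z axes.
In Python, from plant import env gives the robot as it stands. The module is installed in compiled form; this text tells all that it offers.
- The arm moves only by the tool play_rows, never from a script. Its argument "moves" is a list of rows, each a list of 4 numbers: the shift along the tool's x, y, z in cm, then the turn about the tool's z in degrees. A call has 1 to 5 rows; each row shifts and turns the pose as measured when the row begins, along the tool's axes as they then stand; what a row does not reach is not made up. A row lasts 1/10 s, in which the tool goes at most 50 mm and 8.59 degrees, less where a joint would pass 70% of its speed; a pose out of reach is approached as far as the arm can. A call is refused whole if a number of a shift passes 5 or a number of a turn 8.59, either way. A call with a gripper value outside its range is refused whole. "grip" is the opening, from -1 (shut) to 1 (fully open), set as the call begins (left out, the last holds). The fingers move at their own pace and stop on an object; "newtons" is the grip in N (left out, the last holds). Time passes only in rows, so rows that do not move let the fingers close. It gives the time, the measured TCP pose, the force and the opening at its end, in the units of the state.
- env.state(): the state, without advancing time (a new reading comes with each control period).
- env.grab_frame(name): name is "scene" or "top" or "wrist"; returns a dict with "pixels" (400x640x3 uint8, red, green, blue), "fx", "fy", "cx", "cy" (pixels), "R" (3x3) and "t" (3): a world point X has camera coordinates R X + t. Camera axes: x right, y down, z forward; pixel columns grow to the right and rows downward; lengths in m; the calibration is good to about 2 mm. The wrist camera is an equidistant fisheye: a pixel r from the principal point sees the ray r / f radians off the axis. A picture is of the moment at which its call begins. There is no depth.
- env.sign_off(): hands the job in, once; it reports no verdict.
The state is a dict: "time_s": time; "q": joint angles; "dq": joint speeds; "joint_efforts": joint torques, N m; "tcp_pos": TCP position; "orientation": TCP orientation; "contact_force": force on the tool from outside, world axes, zero at the start; "ft_torque": the same for the moment, N m; "gripper_width": finger opening in m.
Only numpy, scipy, OpenCV 4.12 (cv2) and the standard library are available. Lean on these libraries where they do the work, as an engineer would, in place of code of your own. Each camera call takes 0.05 s, during which the arm holds its last target.

TASK

Put the oblong steel hardness block away in the dry cabinet: set it down flat, same face up, on the rubber mat in the open drawer (lower it, do not drop it) and let go, then slide the drawer fully shut. Once the drawer is shut, switch the drier on by pushing the toggle lever on the cabinet's top over to the back. Leave the round block in the drawer and the other things on the desk alone.

Things in the scene. Friction and masses are not known exactly. Their poses are not given: they have to be found in the camera images.
- oblong_block: flat oblong steel hardness block lying on the desk, 42 (its x) x 100 (its y) x 16 mm (z), about 0.5 kg; the only oblong block. Origin at the centre of its underside, z up
- mat: thin black rubber mat, 100 (x) x 110 (y) x 4 mm, lying loose in one of the drawer's two compartments (left or right varies); nothing else is in that compartment. Origin at the centre of its underside, which lies on the drawer floor, 10 mm above the desk
- round_block: round steel hardness block, diameter 56, 16 mm high, lying in the other compartment of the drawer. Origin at the centre of its underside
- disc_block: round steel hardness block, diameter 50, 12 mm high, lying on the desk, a bystander. Origin at the centre of its underside
- weight: brass test weight with a knob, diameter 38, 70 mm high, standing on the desk, a bystander. Origin at the centre of its underside
- dry_cabinet: low grey steel dry cabinet fixed on the desk, 150 deep (its x) x 285 wide (its y) x 62 mm high, with one drawer in its front. Origin at the centre of its underside, z up, x from its front to its back, y to its left as seen from the front
- drawer_mid (a point): middle of the drawer, at the level of its floor, 10 mm above the desk. A middle wall above it parts two compartments, 120 deep x 129 wide, centred 67 mm left and right of this point; side, middle and back walls are 4 mm thick, tops 32 mm above the desk. The front is a white panel, 10 mm thick, 283 wide, its top 58 mm above the desk, its outer face 70 mm in front of this point
- drawer (a joint): how far the drawer stands open, in m: 0 fully shut, 0.13 at its outer stop; the drawer slides along the cabinet's x. It starts almost fully open; it moves with about 2 N of friction and stays where it is left
- drawer_pull (a point): middle of the drawer's pull, a straight round steel bar 8 mm thick and 90 mm long along the cabinet's y, 18 mm in front of the drawer front, 32 mm above the desk
- toggle (a joint): angle of the drier's toggle lever in rad: 0 off (leaning 0.45 rad to the front), 0.9 on (leaning 0.45 rad to the back); it swings about the cabinet's y. It is over-centre: past the middle (0.45) it falls over by itself, under about 1.5 N at its tip moves it
- toggle_tip (a point): on the axis of the toggle lever near its tip, 45 mm from its pivot. The lever is a steel bat, 7 mm thick at its foot and 12 mm at its tip, 46 mm long; it stands on a black plate on the cabinet's top with its pivot 15 mm behind and 75 mm right of the cabinet's origin, 70 mm above the desk
Not all that is in view belongs to the job. Leave any green look-alike of the oblong_block alone.

How it is judged:
On the way, in this order (a step that is already met when the one before it is completed fails the run):
1. the oblong block is lowered onto the mat in the drawer while still held in the fingers (underside within 10 mm of the mat) (x of oblong_block in the frame of mat between -0.045 and 0.045 m and y of oblong_block in the frame of mat between -0.05 and 0.05 m and z of oblong_block in the frame of mat between 0.001 and 0.014 m and angle between oblong_block's own z axis and vertical below 0.12 rad and contact force between the fingers and oblong_block above 0.5 N), for 0.05 s.
2. the drawer is slid shut with the block lying on the mat inside (x of oblong_block in the frame of mat between -0.045 and 0.045 m and y of oblong_block in the frame of mat between -0.05 and 0.05 m and z of oblong_block in the frame of mat between 0.001 and 0.008 m and angle between oblong_block's own z axis and vertical below 0.12 rad and value of joint drawer below 0.005 m), for 0.2 s.
3. the toggle is pushed over to the back (value of joint toggle above 0.75 rad and value of joint drawer below 0.005 m), for 0.2 s.
At the end, for the whole second after the job is handed in: the oblong block lies flat and at rest on the mat (its centre within 45 mm along the mat's x and 50 mm along its y of the mat's centre, tilt under 0.12 rad), the drawer is shut to within 5 mm, the round block still lies flat in the drawer, and the toggle leans to the back (joint over 0.75 rad) (all of step 3 and x of oblong_block in the frame of mat between -0.045 and 0.045 m and y of oblong_block in the frame of mat between -0.05 and 0.05 m and z of oblong_block in the frame of mat between 0.001 and 0.008 m and angle between each of oblong_block, round_block's own z axis and vertical below 0.12 rad and linear speed of oblong_block below 0.02 m/s and height (world z) of round_block below 0.02 m and x of round_block in the frame of dry_cabinet between -0.08 and 0.05 m); the robot touches nothing.
It fails at once if the round block in the drawer is lifted or tipped (height (world z) of round_block above 0.035 m or angle between round_block's own z axis and vertical above 0.35 rad).
It fails at once if the round block or the weight on the desk is displaced by more than 30 mm (distance of any of disc_block, weight from where it was at the start of the episode above 0.03 m).
It also fails if it takes over 59 s, if anything falls off the work surface, if the arm or the gripper's body presses on something with over 40 N, if the wrist force passes 120 N, or if a joint passes its speed limit or range.

## Working session

There is one attempt and no reset: what is moved stays moved. The work goes in short steps, Python scripts to look and compute and a tool call to move; the robot and the scene stay as the last step left them, time stands still between calls to the robot, and variables do not carry over. Pictures are saved under pics/ and viewed, and the job is handed in when it is done.

Besides the shell and the picture viewer there is one more tool, called after "Request:" by a JSON object that holds its "op" and its "data". play_rows: Moves the arm, as the interface text tells. Its arguments: {"type":"object","properties":{"moves":{"type":"array","items":{"type":"array","items":{"type":"number"}}},"grip":{"type":"number"},"newtons":{"type":"number"}},"required":["moves"]}

```bash
mkdir -p pics; ls
python3 - <<'E'
from plant import env
import cv2,numpy as np
np.set_printoptions(precision=4,suppress=True)
for n in ["scene","top","wrist"]:
    f=env.grab_frame(n); cv2.imwrite(f"pics/{n}0.png",f["pixels"][:,:,::-1])
    print(n,f["fx"],f["fy"],f["cx"],f["cy"]);print(np.array(f["R"]),np.array(f["t"]))
s=env.state(); print({k:np.round(v,4) for k,v in s.items()}, env.pinch_z)
E
```

```text
pics
scene 486.47160112816505 486.47160112816505 313.1367873490027 200.24081090746728
[[ 0.5483 -0.8362  0.0093]
 [-0.5784 -0.3872 -0.718 ]
 [ 0.6041  0.3883 -0.6959]] [-0.2723  0.3849  1.2029]
top 379.9411988674 379.9411988674 318.9212239844228 200.87602400599724
[[-0.0197 -0.9998  0.0021]
 [-0.9973  0.0195 -0.0715]
 [ 0.0714 -0.0035 -0.9974]] [0.0254 0.4973 1.1047]
wrist 309.70691628693146 309.70691628693146 320.70799518610437 199.42121075974364
[[ 0.3977  0.9175 -0.0018]
 [ 0.8845 -0.3829  0.2666]
 [ 0.244  -0.1076 -0.9638]] [-0.6496 -0.0299  0.3896]
{'time_s': np.float64(0.15), 'q': array([-1.1885,  0.6157, -0.0126,  1.4245,  0.0081,  1.1034, -0.0404]), 'dq': array([ 0.0003, -0.0005, -0.0009, -0.0073, -0.003 ,  0.0012,  0.0011]), 'joint_efforts': array([  0.0007, -45.935 ,   0.2095, -16.5944,  -0.0611,   0.0181,
         0.0001]), 'tcp_pos': array([0.2581, 0.5959, 0.2178]), 'orientation': array([[-0.9176,  0.3975, -0.0008],
       [ 0.3975,  0.9176, -0.0017],
       [ 0.    , -0.0019, -1.    ]]), 'contact_force': array([-0.4059, -0.0513,  0.1649]), 'ft_torque': array([ 0.0114, -0.0025, -0.0386]), 'gripper_width': np.float64(0.093)} 0.0188
```

View pics/top0.png

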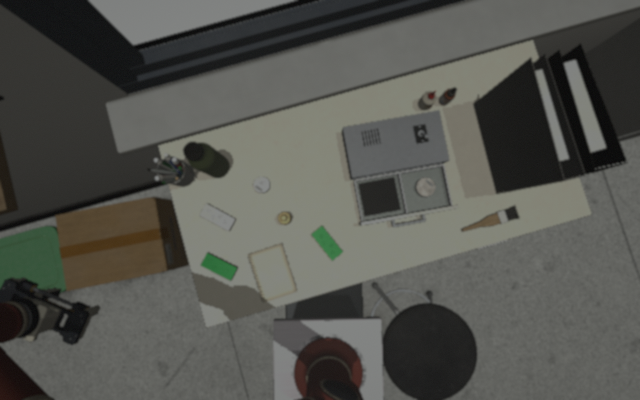

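View pics/scene0.png

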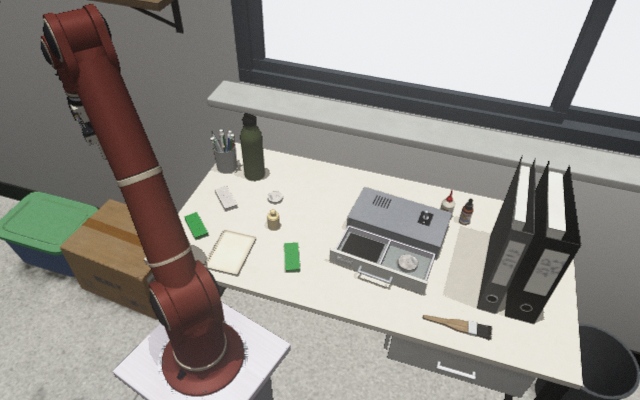

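View pics/wrist0.png

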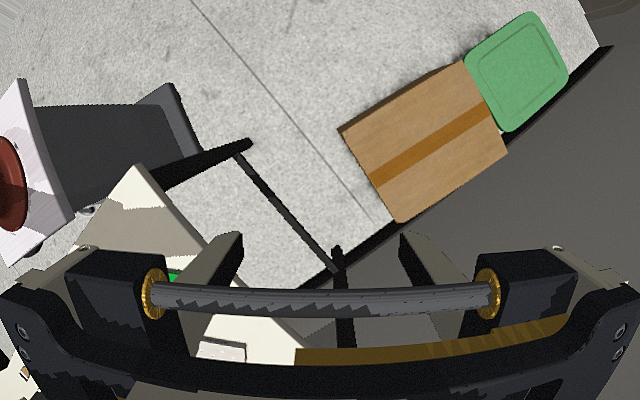

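Candidates (top view): the pale oblong at (218,217), the green look-alikes at (220,265) and (327,243), and the notebook at (272,271), which is too big. By the description the pale one at (218,217) is the steel block. I'll check it in a crop.

Run:
```python
import cv2,numpy as np
a=cv2.imread('pics/top0.png')
def crop(im,x0,y0,w,h,k): return cv2.resize(im[y0:y0+h,x0:x0+w],None,fx=k,fy=k,interpolation=cv2.INTER_CUBIC)
g=lambda im: np.clip((im/255.)**0.6*255,0,255).astype('uint8')
cv2.imwrite('pics/c1.png',g(crop(a,180,170,130,100,6)))
cv2.imwrite('pics/c2.png',g(crop(a,332,100,130,130,4.6)))
b=cv2.imread('pics/scene0.png')
cv2.imwrite('pics/c3.png',crop(b,320,180,140,110,5))
```

```text
(no output)
```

View pics/c1.png

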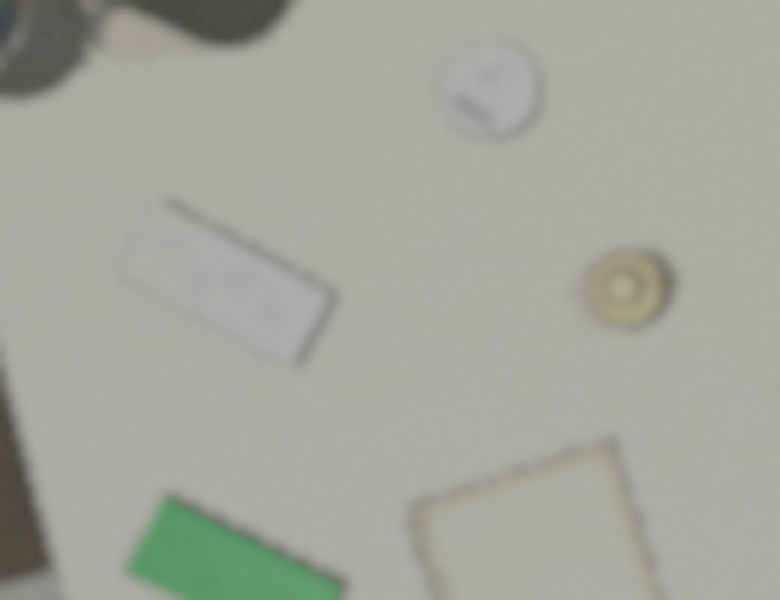

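View pics/c2.png

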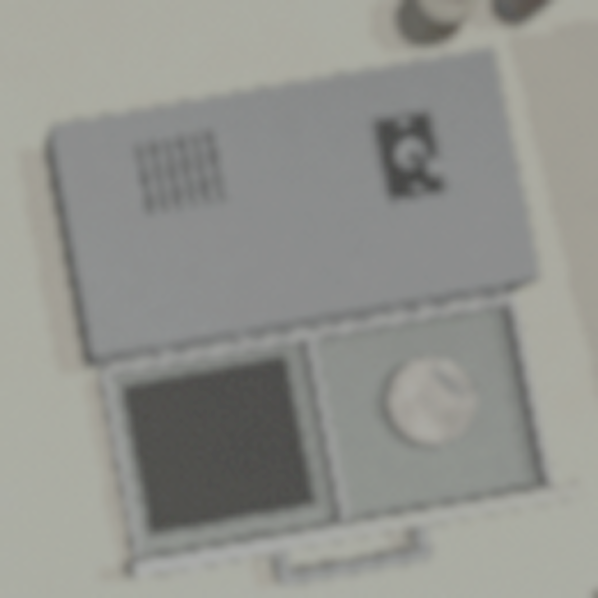

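View pics/c3.png

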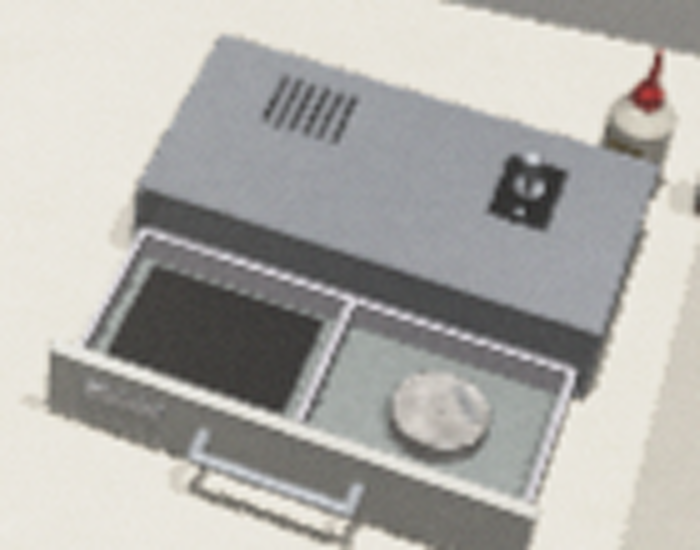

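```bash
cat > h.py <<'E'
import numpy as np,cv2
np.set_printoptions(precision=4,suppress=True)
def cam(n):
    from plant import env
    f=env.grab_frame(n); f['R']=np.array(f['R']); f['t']=np.array(f['t']); return f
def proj(f,X,fish=False):
    X=np.atleast_2d(X); c=X@f['R'].T+f['t']
    if fish:
        r=np.hypot(c[:,0],c[:,1]); th=np.arctan2(r,c[:,2]); s=th/np.maximum(r,1e-9)
        return np.c_[f['cx']+f['fx']*c[:,0]*s, f['cy']+f['fy']*c[:,1]*s]
    return np.c_[f['cx']+f['fx']*c[:,0]/c[:,2], f['cy']+f['fy']*c[:,1]/c[:,2]]
def back(f,uv,z,fish=False):
    uv=np.atleast_2d(np.array(uv,float)); a=(uv[:,0]-f['cx'])/f['fx']; b=(uv[:,1]-f['cy'])/f['fy']
    if fish:
        r=np.hypot(a,b); d=np.c_[a/r*np.sin(r),b/r*np.sin(r),np.cos(r)]
    else: d=np.c_[a,b,np.ones_like(a)]
    w=d@f['R']; C=-f['R'].T@f['t']; k=(z-C[2])/w[:,2]
    return C+w*k[:,None]
E
python3 - <<'E'
from h import *
f=cam('top'); s=cam('scene')
print('C',-f['R'].T@f['t'],-s['R'].T@s['t'])
c1=np.array([[162,203],[328,295],[295,365],[122,275]])/6+[180,170]
P=back(f,c1,0.016);print(P);print(P.mean(0))
print('disc',back(f,[[180+490/6,170+88/6]],.012),'weight',back(f,[[180+623/6,170+288/6]],.07))
c2=lambda l: np.array(l)/4.6+[332,100]
# mat corners
M=back(f,c2([[127,388],[285,358],[313,503],[150,532]]),.014);print('mat',M,M.mean(0))
B=back(f,c2([[48,132],[492,48],[536,282],[92,362]]),.062);print('cab top',B,B.mean(0))
print('tip',back(f,c2([[408,155]]),.11),'round',back(f,c2([[432,398]]),.026))
print('pull',back(f,c2([[275,575],[428,545]]),.036), 'front',back(f,c2([[130,570],[550,485]]),.058))
# scene enhance block
g=s['pixels'][:,:,::-1]
cv2.imwrite('pics/c4.png',cv2.resize(g[175:220,200:300],None,fx=7,fy=7,interpolation=cv2.INTER_CUBIC))
E
```

```text
C [0.4175 0.0196 1.1374] [-0.3547 -0.5457  1.1161]
[[0.4955 0.3466 0.016 ]
 [0.4486 0.2651 0.016 ]
 [0.4146 0.2813 0.016 ]
 [0.4604 0.3662 0.016 ]]
[0.4548 0.3148 0.016 ]
disc [[0.5498 0.1852 0.012 ]] weight [[0.4477 0.1153 0.07  ]]
mat [[ 0.5448 -0.1063  0.014 ]
 [ 0.5624 -0.2091  0.014 ]
 [ 0.4681 -0.224   0.014 ]
 [ 0.4515 -0.1185  0.014 ]] [ 0.5067 -0.1645  0.014 ]
cab top [[ 0.7013 -0.0559  0.062 ]
 [ 0.7496 -0.336   0.062 ]
 [ 0.6007 -0.3571  0.062 ]
 [ 0.556  -0.0797  0.062 ]] [ 0.6519 -0.2072  0.062 ]
tip [[ 0.6706 -0.2672  0.11  ]] round [[ 0.5333 -0.2999  0.026 ]]
pull [[ 0.4223 -0.1937  0.036 ]
 [ 0.4392 -0.2908  0.036 ]] front [[ 0.427  -0.1001  0.058 ]
 [ 0.4744 -0.3616  0.058 ]]
```

View pics/c4.png

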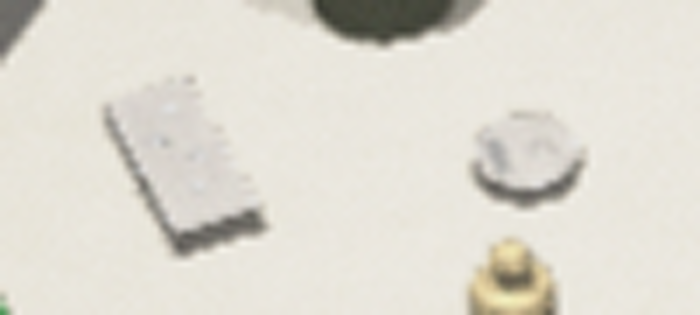

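```bash
cat >> h.py <<'E'
def box(p,sx,sy,z):
    c,s=np.cos(p[2]),np.sin(p[2]); o=np.array([[1,1],[1,-1],[-1,-1],[-1,1]])*[sx/2,sy/2]
    return np.c_[o@np.array([[c,s],[-s,c]])+p[:2],np.full(4,z)]
def togo(x,y,z,yaw_y):
    """move in tool axes: dx dy dz cm, turn deg; yaw_y=azimuth deg of tool y"""
    from plant import env
    s=env.state();R=np.array(s['orientation']);d=np.array([x,y,z])-s['tcp_pos']
    a=np.degrees(np.arctan2(R[1,1],R[0,1])); t=-((yaw_y-a+180)%360-180)
    print('t',round(float(s['time_s']),2),'tcp',np.array(s['tcp_pos']),'yaw',round(a,2),'F',np.array(s['contact_force']),'w',round(float(s['gripper_width']),4))
    print('world d cm',d*100,'tool d cm',R.T@d*100,'turn',round(t,2));
E
python3 - <<'E'
from h import *
from scipy.optimize import least_squares
f=cam('top'); s=cam('scene')
c1=np.array([[162,203],[328,295],[295,365],[122,275]])/6+[180,170]
c4=np.array([[190,78],[262,212],[178,238],[105,110]])/7+[200,175]
P=back(s,c4,.016);print(P,P.mean(0))
fun=lambda p,w=(1,1):np.r_[(proj(f,box(p,.042,.1,.016))-c1).ravel()*w[0],(proj(s,box(p,.042,.1,.016))-c4).ravel()*w[1]]
for w in((1,1),(1,0),(0,1)):
    r=least_squares(fun,[.455,.315,-.5],args=(w,));print(r.x,np.degrees(r.x[2]),r.cost)
# scene: cabinet check
c3=lambda l: np.array(l)/5+[320,180]
B=back(s,c3([[225,38],[660,170],[602,330],[138,185]]),.062);print('cab',B,B.mean(0))
M=back(s,c3([[150,265],[328,320],[280,412],[108,348]]),.014);print('mat',M,M.mean(0))
print('pull',back(s,c3([[198,455],[350,508]]),.032))
togo(.455,.315,.2,-29)
E
```

```text
[[0.4969 0.3439 0.016 ]
 [0.4456 0.2571 0.016 ]
 [0.4114 0.278  0.016 ]
 [0.4574 0.3625 0.016 ]] [0.4528 0.3104 0.016 ]
[ 0.4544  0.3134 -0.5096] -29.195075423791362 3.98723230621364
[ 0.4548  0.3148 -0.5043] -28.894532839856396 2.097761092393368
[ 0.4528  0.3104 -0.5166] -29.598658904611703 0.2873733834073285
cab [[ 0.7013 -0.0638  0.062 ]
 [ 0.7446 -0.341   0.062 ]
 [ 0.6053 -0.3614  0.062 ]
 [ 0.5573 -0.0836  0.062 ]] [ 0.6521 -0.2124  0.062 ]
mat [[ 0.5445 -0.1028  0.014 ]
 [ 0.5653 -0.2135  0.014 ]
 [ 0.4875 -0.2224  0.014 ]
 [ 0.4737 -0.1153  0.014 ]] [ 0.5177 -0.1635  0.014 ]
pull [[ 0.4213 -0.2039  0.032 ]
 [ 0.4358 -0.291   0.032 ]]
t 0.35 tcp [0.2583 0.5962 0.2183] yaw 66.58 F [ 0.7957  0.7049 -0.4826] w 0.0932
world d cm [ 19.672  -28.1243  -1.8338] tool d cm [-29.2301 -17.9866   1.8465] turn 95.58
```

```bash
cat >> h.py <<'E'
def plan(x,y,z,yaw_y,n):
    from plant import env
    togo(x,y,z,yaw_y)
    s=env.state();R=np.array(s['orientation']);d=np.array([x,y,z])-s['tcp_pos']
    a=np.degrees(np.arctan2(R[1,1],R[0,1])); t=-((yaw_y-a+180)%360-180)
    for i in range(n):
        th=np.radians(t*i/n); c,q=np.cos(th),np.sin(th)
        Ri=R@np.array([[c,-q,0],[q,c,0],[0,0,1]])
        print(list(np.round(Ri.T@d*100/n,1))+[round(t/n,1)])
E
python3 - <<'E'
from h import *
f=cam('top'); s=cam('scene')
print('bottle base',back(s,[[254,179]],0),'pot base',back(s,[[227,170]],0))
print('bottle top', back(f,[[195,148]],.2), back(s,[[249,115]],.2))
plan(.454,.313,.17,-29.2,12)
E
```

```text
bottle base [[0.5886 0.304  0.    ]] pot base [[0.5733 0.4121 0.    ]]
bottle top [[0.623  0.3231 0.2   ]] [[0.6604 0.3623 0.2   ]]
t 0.45 tcp [0.2583 0.5964 0.2186] yaw 66.58 F [-0.4266  0.2099  0.5482] w 0.093
world d cm [ 19.5678 -28.3378  -4.8567] tool d cm [-29.2185 -18.2255   4.8604] turn 95.78
[np.float64(-2.4), np.float64(-1.5), np.float64(0.4), np.float64(8.0)]
[np.float64(-2.6), np.float64(-1.2), np.float64(0.4), np.float64(8.0)]
[np.float64(-2.8), np.float64(-0.8), np.float64(0.4), np.float64(8.0)]
[np.float64(-2.8), np.float64(-0.4), np.float64(0.4), np.float64(8.0)]
[np.float64(-2.9), np.float64(-0.0), np.float64(0.4), np.float64(8.0)]
[np.float64(-2.8), np.float64(0.4), np.float64(0.4), np.float64(8.0)]
[np.float64(-2.8), np.float64(0.8), np.float64(0.4), np.float64(8.0)]
[np.float64(-2.6), np.float64(1.2), np.float64(0.4), np.float64(8.0)]
[np.float64(-2.4), np.float64(1.5), np.float64(0.4), np.float64(8.0)]
[np.float64(-2.2), np.float64(1.8), np.float64(0.4), np.float64(8.0)]
[np.float64(-1.9), np.float64(2.1), np.float64(0.4), np.float64(8.0)]
[np.float64(-1.6), np.float64(2.4), np.float64(0.4), np.float64(8.0)]
```

Request:
{"op": "play_rows", "data": {"moves": [[-2.4,-1.5,0,8],[-2.6,-1.2,0,8],[-2.8,-0.8,0.2,8],[-2.8,-0.4,0.2,8],[-2.9,0,0.2,8]], "grip": 1}}

```text
time_s: 0.95
tcp_pos: [0.3357, 0.4791, 0.2118]
orientation: [[-0.433, 0.901, -0.004], [0.901, 0.433, 0.005], [0.006, -0.001, -1.0]]
contact_force: [1.0, -0.8, 0.1]
gripper_width: 0.0928
```

Request:
{"op": "play_rows", "data": {"moves": [[-2.8,0.4,0.4,8],[-2.8,0.8,0.4,8],[-2.6,1.2,0.6,8],[-2.4,1.5,0.6,8],[-2.2,1.8,0.6,8]]}}

```text
time_s: 1.45
tcp_pos: [0.4169, 0.3558, 0.1859]
orientation: [[0.275, 0.961, -0.001], [0.961, -0.275, 0.01], [0.009, -0.004, -1.0]]
contact_force: [-0.5, 0.8, -0.5]
gripper_width: 0.0933
```

Run:
```python
from h import *
plan(.454,.313,.14,-29.2,5)
```

```text
t 1.45 tcp [0.4169 0.3558 0.1859] yaw -15.96 F [-0.511   0.8154 -0.4552] w 0.0933
world d cm [ 3.7143 -4.2794 -4.5904] tool d cm [-3.1354  4.764   4.5447] turn 13.24
[np.float64(-0.6), np.float64(1.0), np.float64(0.9), np.float64(2.6)]
[np.float64(-0.6), np.float64(1.0), np.float64(0.9), np.float64(2.6)]
[np.float64(-0.5), np.float64(1.0), np.float64(0.9), np.float64(2.6)]
[np.float64(-0.5), np.float64(1.0), np.float64(0.9), np.float64(2.6)]
[np.float64(-0.4), np.float64(1.1), np.float64(0.9), np.float64(2.6)]
```

Request:
{"op": "play_rows", "data": {"moves": [[-0.7,1.1,1,2.9],[-0.7,1.1,1,2.9],[-0.6,1.1,1,2.9],[-0.6,1.1,1,2.9],[-0.4,0.6,0.6,1.6]]}}

```text
time_s: 1.95
tcp_pos: [0.4553, 0.3074, 0.1361]
orientation: [[0.499, 0.867, -0.0], [0.867, -0.499, 0.011], [0.009, -0.006, -1.0]]
contact_force: [-0.1, -0.0, -0.9]
gripper_width: 0.0931
```

Run:
```python
from h import *
togo(.454,.313,.012,-29.2)
f=cam('wrist'); im=f['pixels'][:,:,::-1].copy()
P=proj(f,box([.4544,.3134,np.radians(-29.2)],.042,.1,.016),True); print(P)
cv2.polylines(im,[np.round(P).astype(int)],True,(0,0,255),1)
cv2.imwrite('pics/w1.png',im)
```

```text
t 1.95 tcp [0.4553 0.3074 0.1361] yaw -29.94 F [-0.1214 -0.0182 -0.8526] w 0.0931
world d cm [ -0.1317   0.5582 -12.4083] tool d cm [ 0.3014 -0.3242 12.4136] turn -0.74
[[340.6485 138.3895]
 [340.4207 240.1654]
 [298.2767 240.5585]
 [294.9776 139.0205]]
```

View pics/w1.png

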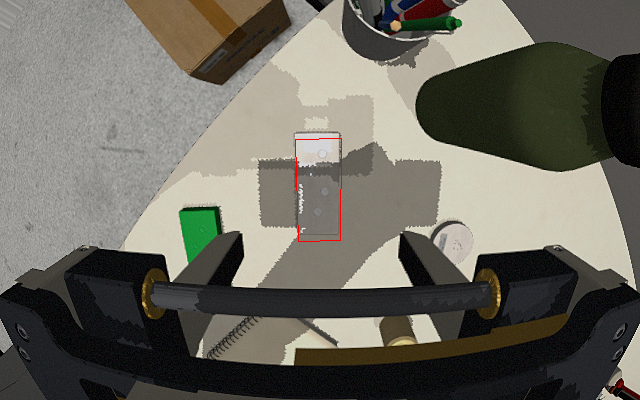

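Run:
```python
from h import *
im=cam('wrist')['pixels'][115:265,260:380,::-1]
cv2.imwrite('pics/w2.png',cv2.resize(np.clip((im/255.)**.7*255,0,255).astype('uint8'),None,fx=4,fy=4,interpolation=cv2.INTER_CUBIC))
```

```text
(no output)
```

View pics/w2.png

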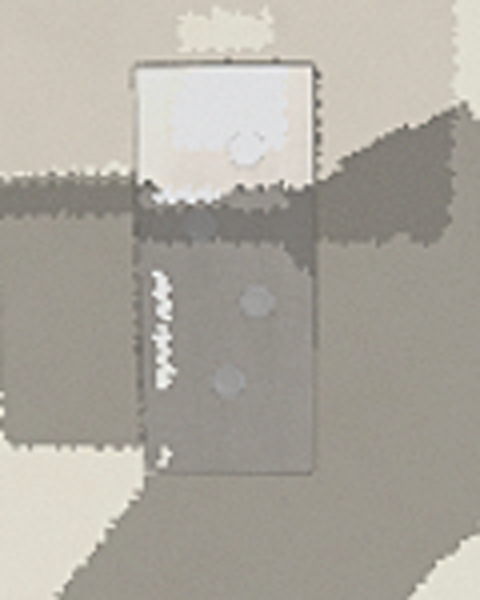

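Run:
```python
from h import *
from scipy.optimize import least_squares
f=cam('wrist')
c=np.array([[314,66],[314,471],[147,471],[135,66]])/4+[260,115]
P=back(f,c,.016,True);print(P,P.mean(0))
r=least_squares(lambda p:(proj(f,box(p,.042,.1,.016),True)-c).ravel(),[.455,.315,-.5]);print(r.x,np.degrees(r.x[2]),r.cost)
togo(r.x[0],r.x[1],.01,np.degrees(r.x[2]))
```

```text
[[0.4979 0.3528 0.016 ]
 [0.45   0.2668 0.016 ]
 [0.4141 0.2873 0.016 ]
 [0.4624 0.3733 0.016 ]] [0.4561 0.32   0.016 ]
[ 0.4561  0.3199 -0.512 ] -29.33313673560976 1.5649494952924115
t 2.1 tcp [0.4548 0.3081 0.1368] yaw -29.79 F [ 0.3973 -0.0934  0.6975] w 0.0932
world d cm [  0.1275   1.1857 -12.6795] tool d cm [ 0.971  -0.4032 12.692 ] turn -0.45
```

Request:
{"op": "play_rows", "data": {"moves": [[0.7,-0.2,3,-0.4],[0,0,4,0],[0,0,3,0],[0,0,1.5,0],[0,0,0,0]]}}

```text
time_s: 2.6
tcp_pos: [0.4578, 0.3255, 0.0216]
orientation: [[0.482, 0.876, 0.006], [0.876, -0.482, 0.023], [0.023, -0.006, -1.0]]
contact_force: [0.0, 0.3, -0.1]
gripper_width: 0.0932
```

Run:
```python
from h import *
togo(.455,.3165,.003,-29.3)
f=cam('wrist');cv2.imwrite('pics/w3.png',f['pixels'][:,:,::-1])
```

```text
t 2.6 tcp [0.4578 0.3255 0.0216] yaw -28.79 F [ 0.0406  0.281  -0.0969] w 0.0932
world d cm [-0.2785 -0.8993 -1.858 ] tool d cm [-0.9638  0.1999  1.8356] turn 0.51
```

View pics/w3.png

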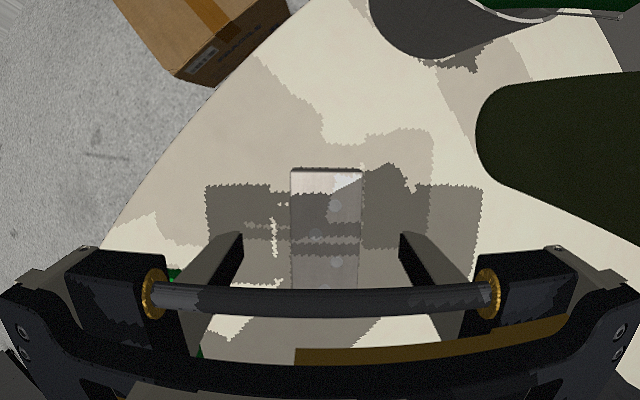

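Request:
{"op": "play_rows", "data": {"moves": [[-0.9,0.2,0.7,0],[0,0,1.1,0],[0,0,0,0]]}}

```text
time_s: 2.95
tcp_pos: [0.4573, 0.3189, 0.0062]
orientation: [[0.48, 0.877, 0.012], [0.877, -0.48, 0.028], [0.03, -0.003, -1.0]]
contact_force: [-0.1, 0.7, 0.8]
gripper_width: 0.0927
```

Run:
```python
from h import *
togo(.455,.3165,.003,-29.3)
```

```text
t 2.95 tcp [0.4573 0.3189 0.0062] yaw -28.69 F [-0.1048  0.6652  0.7872] w 0.0927
world d cm [-0.2322 -0.2394 -0.3244] tool d cm [-0.3311 -0.088   0.3149] turn 0.61
```

Request:
{"op": "play_rows", "data": {"moves": [[-0.2,0,0.2,0.5],[0,0,0,0]]}}

```text
time_s: 3.15
tcp_pos: [0.4569, 0.3172, 0.0047]
orientation: [[0.488, 0.873, 0.013], [0.872, -0.489, 0.028], [0.031, -0.002, -1.0]]
contact_force: [-0.1, -0.6, -0.1]
gripper_width: 0.0927
```

Request:
{"op": "play_rows", "data": {"moves": [[0,0,0,0],[0,0,0,0],[0,0,0,0],[0,0,0,0],[0,0,0,0]], "grip": -1, "newtons": 40}}

```text
time_s: 3.65
tcp_pos: [0.4577, 0.3178, 0.0057]
orientation: [[0.488, 0.873, 0.015], [0.872, -0.488, 0.03], [0.034, -0.001, -0.999]]
contact_force: [-1.0, -0.4, -0.8]
gripper_width: 0.0579
```

Request:
{"op": "play_rows", "data": {"moves": [[0,0,0.1,0],[0,0,0,0],[0,0,0,0],[0,0,0,0]]}}

```text
time_s: 4.05
tcp_pos: [0.4572, 0.3181, 0.0046]
orientation: [[0.488, 0.873, 0.014], [0.872, -0.488, 0.03], [0.033, -0.002, -0.999]]
contact_force: [-0.4, 0.3, 0.6]
gripper_width: 0.0413
```

Run:
```python
from h import *
togo(.455,.3165,.003,-29.3)
f=cam('wrist');cv2.imwrite('pics/w4.png',f['pixels'][:,:,::-1])
```

```text
t 4.05 tcp [0.4572 0.3181 0.0046] yaw -29.22 F [-0.37    0.2852  0.5702] w 0.0413
world d cm [-0.216  -0.1564 -0.1603] tool d cm [-0.2471 -0.1118  0.1524] turn 0.08
```

View pics/w4.png

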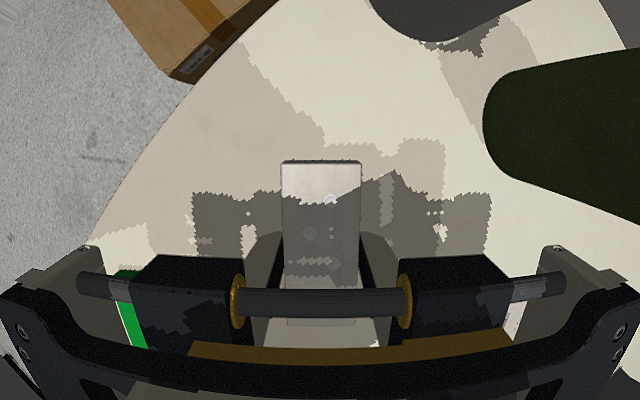

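Request:
{"op": "play_rows", "data": {"moves": [[0,0,-1,0],[0,0,-2,0],[0,0,-4,0],[0,0,-4,0],[0,0,-4,0]], "newtons": 50}}

```text
time_s: 4.6
tcp_pos: [0.446, 0.3086, 0.1497]
orientation: [[0.488, 0.873, -0.011], [0.873, -0.488, 0.012], [0.005, -0.016, -1.0]]
contact_force: [0.4, 0.4, -6.8]
gripper_width: 0.0418
```

Run:
```python
from h import *
plan(.505,-.165,.15,10,15)
```

```text
t 4.6 tcp [0.446  0.3086 0.1497] yaw -29.23 F [ 0.4423  0.3946 -6.8072] w 0.0418
world d cm [  5.8968 -47.3644   0.0348] tool d cm [-38.4529  28.2676  -0.6889] turn -39.23
[np.float64(-2.6), np.float64(1.9), np.float64(-0.0), np.float64(-2.6)]
[np.float64(-2.6), np.float64(1.8), np.float64(-0.0), np.float64(-2.6)]
[np.float64(-2.7), np.float64(1.6), np.float64(-0.0), np.float64(-2.6)]
[np.float64(-2.8), np.float64(1.5), np.float64(-0.0), np.float64(-2.6)]
[np.float64(-2.9), np.float64(1.4), np.float64(-0.0), np.float64(-2.6)]
[np.float64(-2.9), np.float64(1.3), np.float64(-0.0), np.float64(-2.6)]
[np.float64(-3.0), np.float64(1.1), np.float64(-0.0), np.float64(-2.6)]
[np.float64(-3.0), np.float64(1.0), np.float64(-0.0), np.float64(-2.6)]
[np.float64(-3.1), np.float64(0.8), np.float64(-0.0), np.float64(-2.6)]
[np.float64(-3.1), np.float64(0.7), np.float64(-0.0), np.float64(-2.6)]
[np.float64(-3.1), np.float64(0.6), np.float64(-0.0), np.float64(-2.6)]
[np.float64(-3.2), np.float64(0.4), np.float64(-0.0), np.float64(-2.6)]
[np.float64(-3.2), np.float64(0.3), np.float64(-0.0), np.float64(-2.6)]
[np.float64(-3.2), np.float64(0.1), np.float64(-0.0), np.float64(-2.6)]
[np.float64(-3.2), np.float64(-0.0), np.float64(-0.0), np.float64(-2.6)]
```

Request:
{"op": "play_rows", "data": {"moves": [[-2.6,1.9,0,-2.6],[-2.6,1.8,0,-2.6],[-2.7,1.6,0,-2.6],[-2.8,1.5,0,-2.6],[-2.9,1.4,0,-2.6]]}}

```text
time_s: 5.1
tcp_pos: [0.4644, 0.1539, 0.1511]
orientation: [[0.256, 0.967, -0.008], [0.966, -0.256, 0.02], [0.017, -0.013, -1.0]]
contact_force: [1.6, 0.4, -6.3]
gripper_width: 0.0413
```

Request:
{"op": "play_rows", "data": {"moves": [[-2.9,1.3,0,-2.6],[-3,1.1,0,-2.6],[-3,1,0,-2.6],[-3.1,0.8,0,-2.6],[-3.1,0.7,0,-2.6]]}}

```text
time_s: 5.6
tcp_pos: [0.481, -0.0113, 0.1456]
orientation: [[0.023, 1.0, -0.021], [1.0, -0.023, 0.017], [0.017, -0.021, -1.0]]
contact_force: [0.8, -0.0, -6.8]
gripper_width: 0.0415
```

Run:
```python
from h import *
plan(.505,-.165,.15,10,5)
```

```text
t 5.6 tcp [ 0.481  -0.0113  0.1456] yaw -1.29 F [ 0.801  -0.0176 -6.7578] w 0.0415
world d cm [  2.4021 -15.3712   0.4413] tool d cm [-15.3026   2.7377  -0.7565] turn -11.29
[np.float64(-3.1), np.float64(0.5), np.float64(-0.2), np.float64(-2.3)]
[np.float64(-3.1), np.float64(0.4), np.float64(-0.2), np.float64(-2.3)]
[np.float64(-3.1), np.float64(0.3), np.float64(-0.2), np.float64(-2.3)]
[np.float64(-3.1), np.float64(0.2), np.float64(-0.2), np.float64(-2.3)]
[np.float64(-3.1), np.float64(0.1), np.float64(-0.2), np.float64(-2.3)]
```

Request:
{"op": "play_rows", "data": {"moves": [[-3.1,0.5,-0.2,-2.3],[-3.1,0.4,-0.2,-2.3],[-3.1,0.3,-0.2,-2.3],[-3.1,0.2,-0.1,-2.3],[-2.6,0,0,-2]]}}

```text
time_s: 6.1
tcp_pos: [0.4965, -0.1677, 0.1469]
orientation: [[-0.176, 0.984, -0.034], [0.984, 0.177, 0.017], [0.023, -0.031, -0.999]]
contact_force: [-0.1, 0.8, -5.6]
gripper_width: 0.0419
```

Request:
{"op": "play_rows", "data": {"moves": [[0,0,0,0],[0,0,0,0]]}}

```text
time_s: 6.3
tcp_pos: [0.4936, -0.1738, 0.1458]
orientation: [[-0.167, 0.985, -0.038], [0.986, 0.168, 0.014], [0.02, -0.035, -0.999]]
contact_force: [-0.1, 0.8, -6.4]
gripper_width: 0.0416
```

Run:
```python
from h import *
togo(.505,-.165,.15,10)
f=cam('wrist');cv2.imwrite('pics/w5.png',f['pixels'][:,:,::-1])
f=cam('top');cv2.imwrite('pics/t5.png',cv2.resize(f['pixels'][100:230,332:462,::-1],None,fx=4.6,fy=4.6,interpolation=cv2.INTER_CUBIC))
```

```text
t 6.3 tcp [ 0.4936 -0.1738  0.1458] yaw 9.66 F [-0.1443  0.7659 -6.4085] w 0.0416
world d cm [1.1391 0.8761 0.4174] tool d cm [ 0.6817  1.2545 -0.4481] turn -0.34
```

View pics/w5.png

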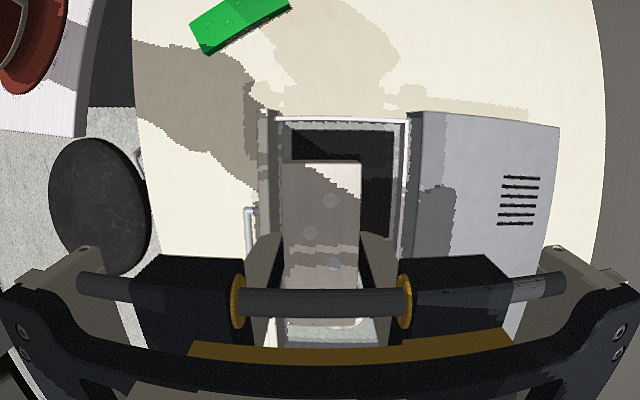

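Run:
```python
from h import *
f=cam('wrist');im=f['pixels'][95:260,235:425,::-1]
cv2.imwrite('pics/w6.png',cv2.resize(np.clip((im/255.)**.6*255,0,255).astype('uint8'),None,fx=4,fy=3.6,interpolation=cv2.INTER_CUBIC))
```

```text
(no output)
```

View pics/w6.png

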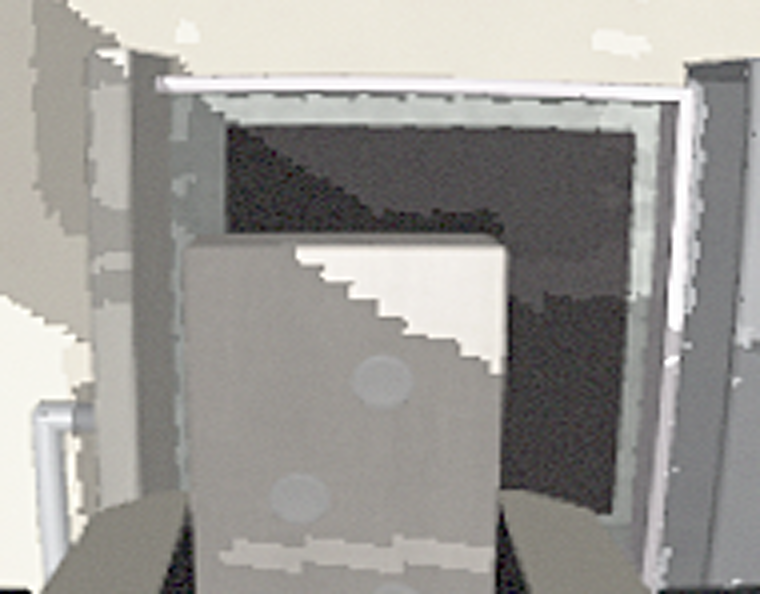

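View pics/t5.png

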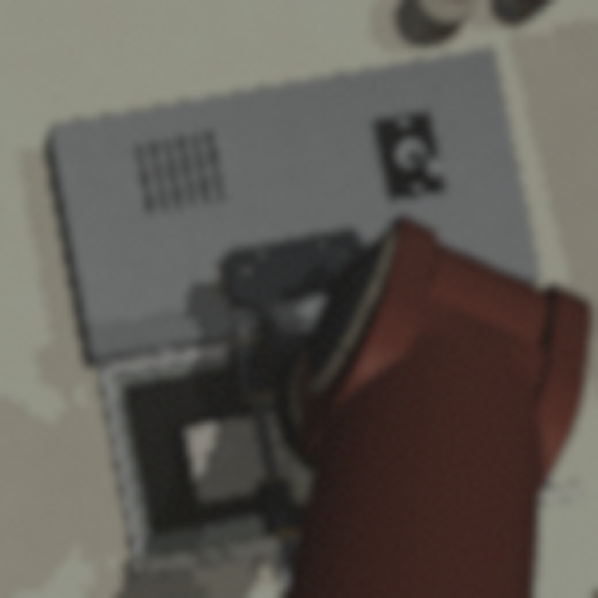

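Run:
```python
from h import *
from scipy.optimize import least_squares
f=cam('wrist'); k=lambda l:np.array(l)/[4,3.6]+[235,95]
c=k([[634,128],[610,515],[225,125]])
P=back(f,c,.014,True);print(P)
def fun(p):
    b=proj(f,box(p,.1,.11,.014),True); return (b[[0,1,3]]-c).ravel()
r=least_squares(fun,[.507,-.164,.17]);print('mat wrist',r.x,np.degrees(r.x[2]),r.cost)
t=cam('top'); ct=np.array([[285,358],[313,503],[150,532],[127,388]])/4.6+[332,100]
ct=ct[[3,0,1,2]]
# order: box -> (+x,+y),(+x,-y),(-x,-y),(-x,+y)
r=least_squares(lambda p:(proj(t,box(p,.1,.11,.014))-ct).ravel(),[.507,-.164,.17]);print('mat top',r.x,np.degrees(r.x[2]),r.cost)
print('panel inner/outer z58',back(f,k([[132,300],[95,300]]),.058,True))
print('back wall inner top z32',back(f,k([[668,300],[690,100]]),.032,True), 'left wall',back(f,k([[420,90]]),.032,True))
print('held block corners', back(f,k([[505,245],[187,245]]),.1418+.016-.0046,True))
```

```text
[[ 0.5479 -0.0978  0.014 ]
 [ 0.5659 -0.2065  0.014 ]
 [ 0.4507 -0.1149  0.014 ]]
mat wrist [ 0.5081 -0.1606  0.1654] 9.478556010133524 0.8686704092986521
mat top [ 0.5067 -0.1645  0.1538] 8.813983501344962 2.88348199331893
panel inner/outer z58 [[ 0.4428 -0.1565  0.058 ]
 [ 0.4348 -0.1578  0.058 ]]
back wall inner top z32 [[ 0.5613 -0.1398  0.032 ]
 [ 0.5557 -0.0882  0.032 ]] left wall [[ 0.4947 -0.098   0.032 ]]
held block corners [[ 0.5063 -0.1192  0.1532]
 [ 0.4656 -0.1265  0.1532]]
```

Run:
```python
from h import *
plan(.505,-.165,.05,9.6,4)
```

```text
t 6.55 tcp [ 0.495  -0.1724  0.1464] yaw 9.89 F [-0.6356  0.7695 -5.9059] w 0.0415
world d cm [ 1.0004  0.7368 -9.6435] tool d cm [0.3658 1.4291 9.6106] turn 0.29
[np.float64(0.1), np.float64(0.4), np.float64(2.4), np.float64(0.1)]
[np.float64(0.1), np.float64(0.4), np.float64(2.4), np.float64(0.1)]
[np.float64(0.1), np.float64(0.4), np.float64(2.4), np.float64(0.1)]
[np.float64(0.1), np.float64(0.4), np.float64(2.4), np.float64(0.1)]
```

Request:
{"op": "play_rows", "data": {"moves": [[0.2,0.5,1.5,0.3],[0.2,0.5,2.5,0],[0,0.4,2.5,0],[0,0,2,0],[0,0,0,0]]}}

```text
time_s: 7.05
tcp_pos: [0.5087, -0.1593, 0.0604]
orientation: [[-0.175, 0.984, -0.031], [0.984, 0.175, 0.015], [0.02, -0.027, -0.999]]
contact_force: [-1.3, 0.2, -6.6]
gripper_width: 0.0417
```

Run:
```python
from h import *
togo(.505,-.165,.03,9.6)
```

```text
t 7.05 tcp [ 0.5087 -0.1593  0.0604] yaw 10.09 F [-1.2935  0.247  -6.5772] w 0.0417
world d cm [-0.3695 -0.5705 -3.0372] tool d cm [-0.5573 -0.38    3.0384] turn 0.49
```

Request:
{"op": "play_rows", "data": {"moves": [[-0.5,-0.3,1,0.4],[0,0,1,0],[0,0,0.5,0],[0,0,0,0]]}}

```text
time_s: 7.45
tcp_pos: [0.5081, -0.1645, 0.0359]
orientation: [[-0.169, 0.985, -0.026], [0.985, 0.169, 0.013], [0.018, -0.023, -1.0]]
contact_force: [-1.3, -0.8, -6.6]
gripper_width: 0.0414
```

Run:
```python
from h import *
togo(.505,-.165,.0186,9.6)
f=cam('wrist');cv2.imwrite('pics/w7.png',f['pixels'][:,:,::-1])
```

```text
t 7.45 tcp [ 0.5081 -0.1645  0.0359] yaw 9.76 F [-1.3498 -0.8356 -6.5517] w 0.0414
world d cm [-0.3062 -0.0473 -1.7325] tool d cm [-0.0252 -0.2695  1.739 ] turn 0.16
```

View pics/w7.png

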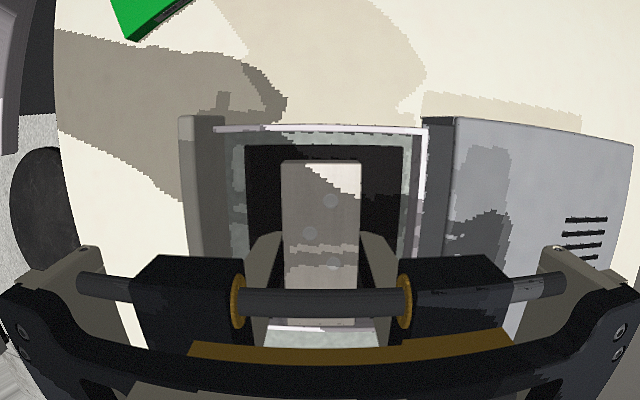

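Request:
{"op": "play_rows", "data": {"moves": [[0,-0.2,0.7,0],[0,0,0.5,0],[0,0,0.3,0],[0,0,0,0]]}}

```text
time_s: 7.9
tcp_pos: [0.5069, -0.1651, 0.0213]
orientation: [[-0.169, 0.985, -0.022], [0.985, 0.169, 0.012], [0.016, -0.02, -1.0]]
contact_force: [-0.9, 0.2, -6.4]
gripper_width: 0.0415
```

Request:
{"op": "play_rows", "data": {"moves": [[0,0,0.1,0],[0,0,0,0]]}}

```text
time_s: 8.1
tcp_pos: [0.507, -0.1652, 0.0202]
orientation: [[-0.169, 0.985, -0.022], [0.985, 0.169, 0.012], [0.016, -0.02, -1.0]]
contact_force: [-0.2, -0.5, -6.8]
gripper_width: 0.0414
```

Still bearing the full weight, so I'll go down in small steps until contact.

Request:
{"op": "play_rows", "data": {"moves": [[0,0,0.2,0],[0,0,0,0]]}}

```text
time_s: 8.3
tcp_pos: [0.5075, -0.1654, 0.0192]
orientation: [[-0.169, 0.985, -0.021], [0.985, 0.169, 0.012], [0.016, -0.019, -1.0]]
contact_force: [-1.1, 0.8, -3.8]
gripper_width: 0.0416
```

Request:
{"op": "play_rows", "data": {"moves": [[0,0,0.2,0],[0,0,0,0]]}}

```text
time_s: 8.5
tcp_pos: [0.5085, -0.1652, 0.0193]
orientation: [[-0.169, 0.985, -0.018], [0.985, 0.169, 0.013], [0.016, -0.016, -1.0]]
contact_force: [0.1, -0.1, -4.1]
gripper_width: 0.0416
```

Request:
{"op": "play_rows", "data": {"moves": [[0,0,0.2,0],[0,0,0.1,0]]}}

```text
time_s: 8.7
tcp_pos: [0.5098, -0.1651, 0.0187]
orientation: [[-0.169, 0.986, -0.015], [0.985, 0.169, 0.013], [0.015, -0.012, -1.0]]
contact_force: [-1.9, -0.2, 4.2]
gripper_width: 0.041
```

Request:
{"op": "play_rows", "data": {"moves": [[0,0,0,0],[0,0,0,0],[0,0,0,0]], "grip": 0.3}}

```text
time_s: 9.0
tcp_pos: [0.5121, -0.1663, 0.0196]
orientation: [[-0.169, 0.986, -0.009], [0.986, 0.169, 0.01], [0.012, -0.007, -1.0]]
contact_force: [-0.6, -0.0, -0.1]
gripper_width: 0.0588
```

Run:
```python
from h import *
togo(.505,-.165,.15,9.6)
f=cam('wrist');cv2.imwrite('pics/w8.png',f['pixels'][:,:,::-1])
```

```text
t 9.0 tcp [ 0.5121 -0.1663  0.0196] yaw 9.72 F [-0.5651 -0.0326 -0.0792] w 0.0588
world d cm [-0.7096  0.1283 13.0356] tool d cm [  0.4016  -0.775  -13.0263] turn 0.12
```

View pics/w8.png

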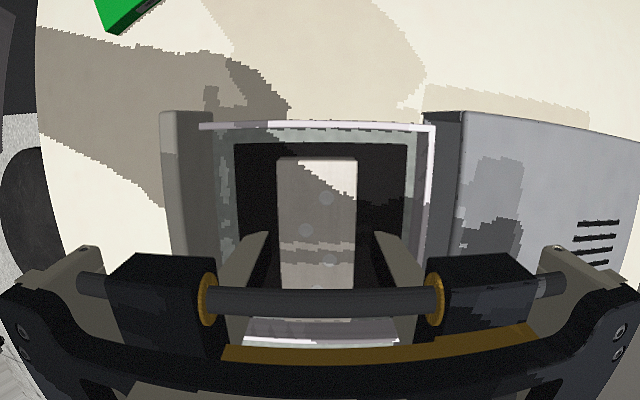

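Request:
{"op": "play_rows", "data": {"moves": [[0,-0.3,-1,0],[0,0,-2,0],[0,0,-4,0],[0,0,-4,0],[0,0,-3,0]]}}

```text
time_s: 9.55
tcp_pos: [0.5068, -0.1681, 0.1616]
orientation: [[-0.168, 0.986, -0.02], [0.986, 0.168, 0.013], [0.016, -0.018, -1.0]]
contact_force: [-0.2, 0.1, -0.3]
gripper_width: 0.0601
```

Run:
```python
from h import *
togo(.405,-.25,.15,9.6)
f=cam('wrist');cv2.imwrite('pics/w9.png',f['pixels'][:,:,::-1])
f=cam('scene');cv2.imwrite('pics/s9.png',f['pixels'][:,:,::-1])
```

```text
t 9.55 tcp [ 0.5068 -0.1681  0.1616] yaw 9.66 F [-0.2017  0.062  -0.2533] w 0.0601
world d cm [-10.1787  -8.1936  -1.1643] tool d cm [ -6.3905 -11.387    1.2629] turn 0.06
```

View pics/w9.png

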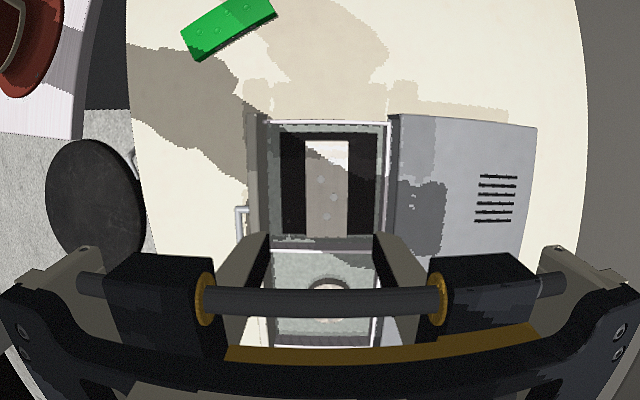

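View pics/s9.png

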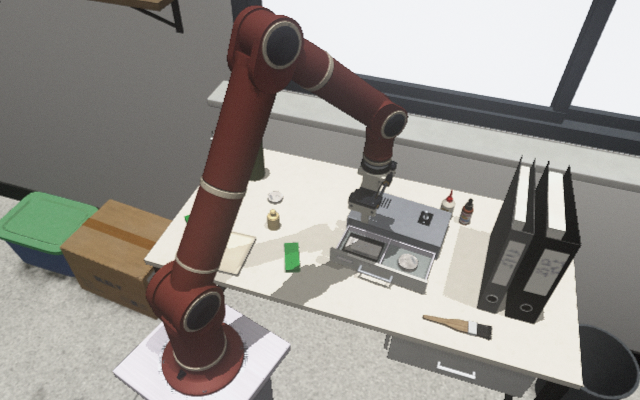

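Run:
```python
from h import *
plan(.392,-.250,.13,9.8,4)
```

```text
t 9.65 tcp [ 0.5094 -0.1691  0.1639] yaw 9.65 F [ 0.6972 -0.6384 -0.2555] w 0.0605
world d cm [-11.7414  -8.0869  -3.3887] tool d cm [ -6.047  -12.8964   3.4436] turn -0.15
[np.float64(-1.5), np.float64(-3.2), np.float64(0.9), np.float64(-0.0)]
[np.float64(-1.5), np.float64(-3.2), np.float64(0.9), np.float64(-0.0)]
[np.float64(-1.5), np.float64(-3.2), np.float64(0.9), np.float64(-0.0)]
[np.float64(-1.5), np.float64(-3.2), np.float64(0.9), np.float64(-0.0)]
```

Request:
{"op": "play_rows", "data": {"moves": [[-1.5,-3.2,0,0],[-1.5,-3.2,0,0],[-1.5,-3.2,0,0],[-1.4,-3,0,0],[0,0,0,0]], "grip": -1}}

```text
time_s: 10.15
tcp_pos: [0.3905, -0.2492, 0.1635]
orientation: [[-0.171, 0.985, -0.012], [0.985, 0.171, 0.011], [0.013, -0.01, -1.0]]
contact_force: [-0.2, 0.6, -0.3]
gripper_width: 0.0248
```

Run:
```python
from h import *
plan(.392,-.250,.02,9.8,4)
```

```text
t 10.15 tcp [ 0.3905 -0.2492  0.1635] yaw 9.87 F [-0.1775  0.5877 -0.3026] w 0.0248
world d cm [  0.1503  -0.0832 -14.3486] tool d cm [-0.2975  0.2712 14.344 ] turn 0.07
[np.float64(-0.1), np.float64(0.1), np.float64(3.6), np.float64(0.0)]
[np.float64(-0.1), np.float64(0.1), np.float64(3.6), np.float64(0.0)]
[np.float64(-0.1), np.float64(0.1), np.float64(3.6), np.float64(0.0)]
[np.float64(-0.1), np.float64(0.1), np.float64(3.6), np.float64(0.0)]
```

Request:
{"op": "play_rows", "data": {"moves": [[-0.1,0,3,0],[-0.1,0,3,0],[0,0,2.5,0],[0,0,1.5,0],[0,0,0,0]]}}

```text
time_s: 10.65
tcp_pos: [0.3909, -0.2489, 0.0598]
orientation: [[-0.17, 0.985, -0.009], [0.985, 0.171, 0.012], [0.013, -0.007, -1.0]]
contact_force: [0.7, 0.0, -0.0]
gripper_width: 0.0006
```

Run:
```python
from h import *
togo(.392,-.250,.02,9.8)
f=cam('wrist');cv2.imwrite('pics/w10.png',f['pixels'][:,:,::-1])
```

```text
t 10.65 tcp [ 0.3909 -0.2489  0.0598] yaw 9.82 F [ 0.7007  0.0241 -0.0325] w 0.0006
world d cm [ 0.1066 -0.1093 -3.9762] tool d cm [-0.1794  0.1134  3.9735] turn 0.02
```

View pics/w10.png

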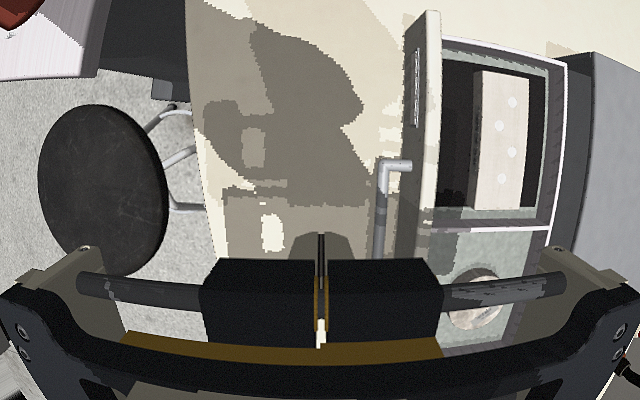

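Request:
{"op": "play_rows", "data": {"moves": [[-0.1,0,2,0],[0,0,1.5,0],[0,0,0.5,0],[0,0.5,0,0],[0,0.5,0,0]], "newtons": 60}}

```text
time_s: 11.2
tcp_pos: [0.4054, -0.2486, 0.0231]
orientation: [[-0.172, 0.985, -0.001], [0.985, 0.172, 0.008], [0.008, 0.001, -1.0]]
contact_force: [-0.0, -0.3, 1.1]
gripper_width: 0.0005
```

Request:
{"op": "play_rows", "data": {"moves": [[0,0.8,0,0],[0,1,0,0],[0,1.2,0,0],[0,1.2,0,0],[0,1.2,0,0]]}}

```text
time_s: 11.7
tcp_pos: [0.4596, -0.2395, 0.0247]
orientation: [[-0.17, 0.985, -0.005], [0.985, 0.17, 0.007], [0.008, -0.004, -1.0]]
contact_force: [-2.3, -0.3, 0.3]
gripper_width: 0.0006
```

Run:
```python
from h import *
togo(.53,-.226,.02,9.8)
f=cam('wrist');cv2.imwrite('pics/w11.png',f['pixels'][:,:,::-1])
```

```text
t 11.7 tcp [ 0.4596 -0.2395  0.0247] yaw 9.77 F [-2.3193 -0.3248  0.271 ] w 0.0006
world d cm [ 7.0369  1.3532 -0.4654] tool d cm [0.1354 7.1662 0.4399] turn -0.03
```

View pics/w11.png

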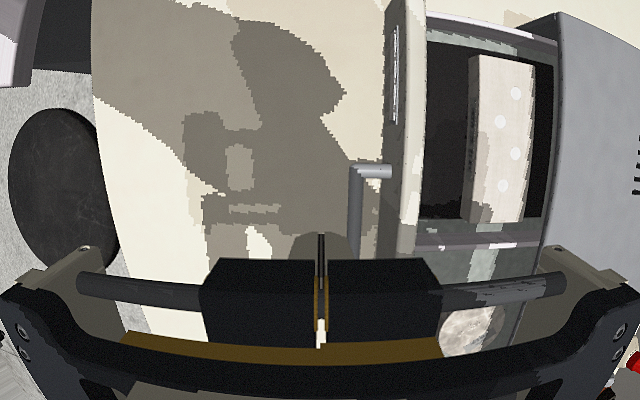

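Request:
{"op": "play_rows", "data": {"moves": [[0,1.2,0.1,0],[0,1.2,0.1,0],[0,1.2,0.1,0],[0,1.2,0.1,0],[0,1,0,0]]}}

```text
time_s: 12.25
tcp_pos: [0.5242, -0.2281, 0.0214]
orientation: [[-0.173, 0.985, -0.001], [0.985, 0.173, 0.007], [0.007, 0.0, -1.0]]
contact_force: [-2.0, -1.0, 0.5]
gripper_width: 0.0005
```

Request:
{"op": "play_rows", "data": {"moves": [[0,0.5,0,0],[0,0.4,0,0],[0,0.4,0,0]]}}

```text
time_s: 12.55
tcp_pos: [0.536, -0.2257, 0.0209]
orientation: [[-0.174, 0.985, -0.007], [0.985, 0.174, 0.007], [0.008, -0.006, -1.0]]
contact_force: [-10.2, -2.5, 9.2]
gripper_width: 0.0005
```

Request:
{"op": "play_rows", "data": {"moves": [[0,0.4,0,0],[0,0.4,0,0]]}}

```text
time_s: 12.75
tcp_pos: [0.5357, -0.2256, 0.0205]
orientation: [[-0.17, 0.985, -0.023], [0.985, 0.17, 0.009], [0.013, -0.021, -1.0]]
contact_force: [-7.6, -1.2, 5.3]
gripper_width: 0.0004
```

Run:
```python
from h import *
togo(.53,-.226,.02,9.8)
f=cam('wrist');cv2.imwrite('pics/w12.png',f['pixels'][:,:,::-1])
f=cam('top');cv2.imwrite('pics/t12.png',cv2.resize(f['pixels'][100:230,332:462,::-1],None,fx=4.6,fy=4.6,interpolation=cv2.INTER_CUBIC))
```

```text
t 12.75 tcp [ 0.5357 -0.2256  0.0205] yaw 9.8 F [-7.5962 -1.1556  5.3201] w 0.0004
world d cm [-0.5654 -0.0439 -0.0476] tool d cm [ 0.0523 -0.5635  0.0601] turn 0.0
```

View pics/w12.png

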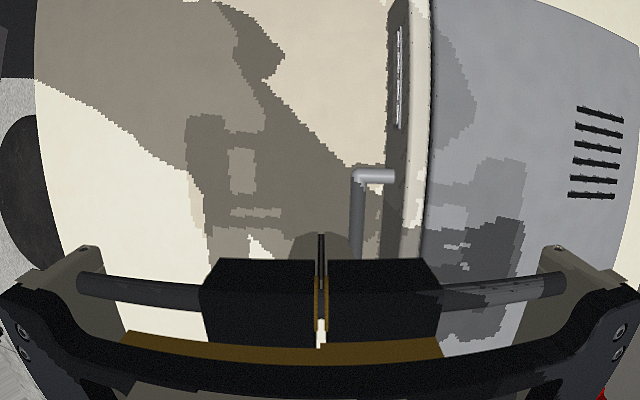

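Request:
{"op": "play_rows", "data": {"moves": [[0,-1,0,0],[0,-2,0,0],[0,-2,0,0],[0,0,-2,0],[0,0,-3,0]]}}

```text
time_s: 13.35
tcp_pos: [0.4846, -0.2321, 0.069]
orientation: [[-0.17, 0.985, -0.024], [0.985, 0.171, 0.014], [0.018, -0.021, -1.0]]
contact_force: [0.6, 0.7, -0.9]
gripper_width: 0.0005
```

Request:
{"op": "play_rows", "data": {"moves": [[0,0,-4,0],[0,0,-4,0],[0,0,-3,0],[0,0,0,0]]}}

```text
time_s: 13.75
tcp_pos: [0.4902, -0.2336, 0.1866]
orientation: [[-0.171, 0.985, -0.012], [0.985, 0.171, 0.013], [0.015, -0.01, -1.0]]
contact_force: [0.1, -0.0, 0.3]
gripper_width: 0.0005
```

Run:
```python
from h import *
togo(.53,-.226,.02,9.8)
f=cam('wrist');cv2.imwrite('pics/w13.png',f['pixels'][:,:,::-1])
f=cam('scene');cv2.imwrite('pics/s13.png',cv2.resize(f['pixels'][170:300,320:460,::-1],None,fx=5,fy=4.6,interpolation=cv2.INTER_CUBIC))
```

```text
t 13.75 tcp [ 0.4902 -0.2336  0.1866] yaw 9.84 F [ 0.1417 -0.0391  0.292 ] w 0.0005
world d cm [  3.9803   0.7628 -16.662 ] tool d cm [-0.17    4.2124 16.6215] turn 0.04
```

View pics/w13.png

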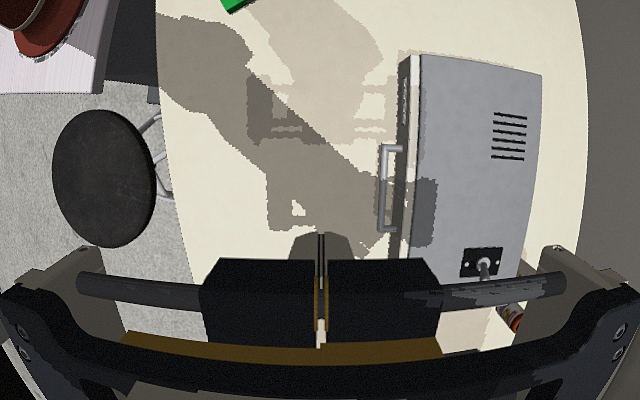

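View pics/s13.png

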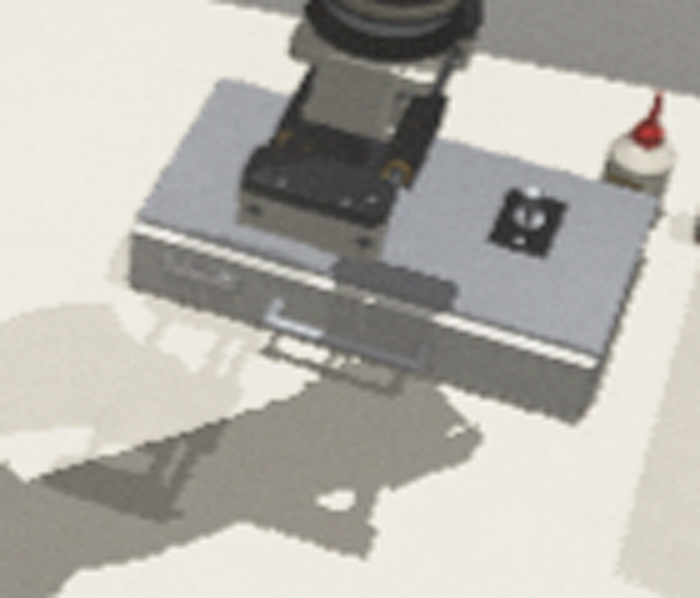

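Run:
```python
from h import *
t=cam('top');s=cam('scene');w=cam('wrist')
print('plate top',back(t,[[332+410/4.6,100+156/4.6]],.066),'scene',back(s,[[320+528/5,170+222/4.6]],.066),'wrist',back(w,[[482,262]],.066,True))
c=np.array([.652,-.2095]);a=.171
def cab(x,y,z): return np.array([c[0]+x*np.cos(a)-y*np.sin(a),c[1]+x*np.sin(a)+y*np.cos(a),z])
tip=cab(.015-.045*np.sin(.45),-.075,.07+.045*np.cos(.45)); tip2=cab(.015+.045*np.sin(.45),-.075,.07+.045*np.cos(.45));piv=cab(.015,-.075,.07)
print(tip,piv)
for n,f,fi in(('t',t,0),('s',s,0),('w',w,1)): print(n,[proj(f,p,fi)[0] for p in(piv,tip,tip2)])
im=lambda f:f['pixels'][:,:,::-1]
S=im(s)[195:235,410:450];T=im(t)[115:155,405:445];W=im(w)[230:290,450:510]
cv2.imwrite('pics/tg.png',np.hstack([cv2.resize(x,(260,260),interpolation=cv2.INTER_CUBIC) for x in(S,T,W)]))
```

```text
plate top [[ 0.6808 -0.2807  0.066 ]] scene [[ 0.6794 -0.2825  0.066 ]] wrist [[ 0.67   -0.2706  0.066 ]]
[ 0.6603 -0.2842  0.1105] [ 0.6795 -0.2809  0.07  ]
t [array([421.5821, 133.9967]), array([427.0788, 137.2464]), array([424.0996, 123.4784])]
s [array([425.3527, 217.0839]), array([426.0678, 211.8474]), array([429.3001, 203.2321])]
w [array([487.3217, 272.6402]), array([488.2197, 292.2397]), array([519.3337, 288.5057])]
```

View pics/tg.png

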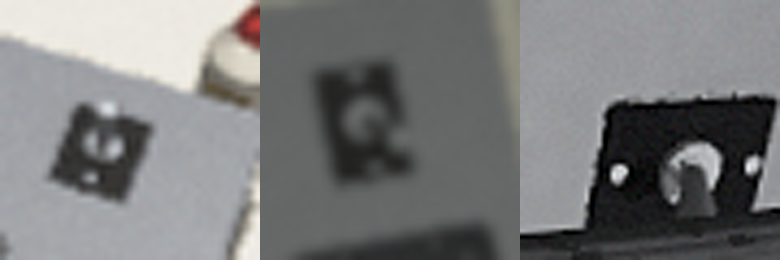

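Run:
```python
from h import *
t=cam('top');s=cam('scene')
print('binder base front-left',back(s,[[482,300]],0),'back-left top',back(s,[[522,160]],.3),back(t,[[478,97],[530,60],[497,192]],.3))
print('bottle', back(s,[[447,217],[466,222]],0))
plan(.613,-.292,.16,9.8,5)
```

```text
binder base front-left [[ 0.5433 -0.521   0.    ]] back-left top [[ 0.7901 -0.4667  0.3   ]] [[ 0.7053 -0.3467  0.3   ]
 [ 0.789  -0.4693  0.3   ]
 [ 0.4895 -0.3782  0.3   ]]
bottle [[ 0.7877 -0.3206  0.    ]
 [ 0.8004 -0.3792  0.    ]]
t 14.1 tcp [ 0.4864 -0.232   0.1807] yaw 9.83 F [-0.6841 -0.1389 -0.234 ] w 0.0003
world d cm [12.6586 -6.0044 -2.0731] tool d cm [-8.1146 11.4902  1.6489] turn 0.03
[np.float64(-1.6), np.float64(2.3), np.float64(0.3), np.float64(0.0)]
[np.float64(-1.6), np.float64(2.3), np.float64(0.3), np.float64(0.0)]
[np.float64(-1.6), np.float64(2.3), np.float64(0.3), np.float64(0.0)]
[np.float64(-1.6), np.float64(2.3), np.float64(0.3), np.float64(0.0)]
[np.float64(-1.6), np.float64(2.3), np.float64(0.3), np.float64(0.0)]
```

Request:
{"op": "play_rows", "data": {"moves": [[-1.6,2.3,0,0],[-1.6,2.3,0.2,0],[-1.6,2.3,0.2,0],[-1.6,2.3,0.2,0],[-1.4,2,0.2,0]]}}

```text
time_s: 14.6
tcp_pos: [0.6086, -0.2887, 0.1619]
orientation: [[-0.169, 0.985, -0.037], [0.985, 0.17, 0.024], [0.03, -0.032, -0.999]]
contact_force: [-0.0, -0.5, -0.1]
gripper_width: 0.0007
```

Request:
{"op": "play_rows", "data": {"moves": [[0,0,0,0],[0,0,0,0]]}}

```text
time_s: 14.8
tcp_pos: [0.6091, -0.2889, 0.1576]
orientation: [[-0.169, 0.985, -0.041], [0.985, 0.17, 0.026], [0.032, -0.036, -0.999]]
contact_force: [-0.3, 0.8, 0.4]
gripper_width: 0.0006
```

Run:
```python
from h import *
plan(.613,-.292,.094,9.8,4)
f=cam('scene');cv2.imwrite('pics/s14.png',cv2.resize(f['pixels'][130:290,320:520,::-1],None,fx=4,fy=3.7,interpolation=cv2.INTER_CUBIC))
```

```text
t 14.8 tcp [ 0.6091 -0.2889  0.1576] yaw 9.82 F [-0.3125  0.7733  0.3502] w 0.0006
world d cm [ 0.3882 -0.3072 -6.3627] tool d cm [-0.5731  0.5575  6.3317] turn 0.02
[np.float64(-0.1), np.float64(0.1), np.float64(1.6), np.float64(0.0)]
[np.float64(-0.1), np.float64(0.1), np.float64(1.6), np.float64(0.0)]
[np.float64(-0.1), np.float64(0.1), np.float64(1.6), np.float64(0.0)]
[np.float64(-0.1), np.float64(0.1), np.float64(1.6), np.float64(0.0)]
```

View pics/s14.png

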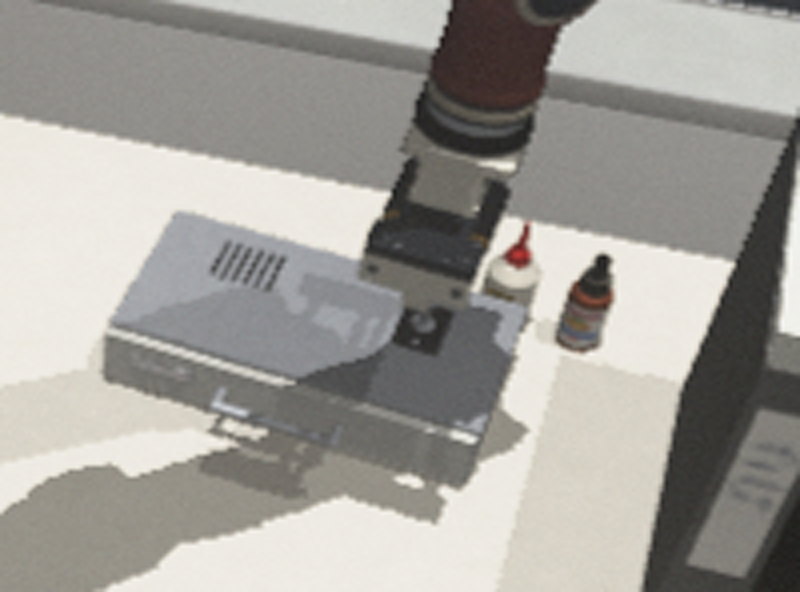

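Request:
{"op": "play_rows", "data": {"moves": [[-0.2,0,1.6,0],[-0.1,0.1,1.6,0],[-0.1,0.1,1.6,0],[-0.1,0.1,1,0],[0,0,0,0]]}}

```text
time_s: 15.35
tcp_pos: [0.606, -0.2896, 0.0993]
orientation: [[-0.169, 0.985, -0.043], [0.985, 0.17, 0.028], [0.035, -0.038, -0.999]]
contact_force: [-0.1, -0.6, -0.4]
gripper_width: 0.0003
```

Run:
```python
from h import *
plan(.613,-.292,.094,9.8,1)
f=cam('wrist');cv2.imwrite('pics/w15.png',f['pixels'][:,:,::-1])
```

```text
t 15.35 tcp [ 0.606  -0.2896  0.0993] yaw 9.78 F [-0.1071 -0.6194 -0.4413] w 0.0003
world d cm [ 0.7038 -0.2435 -0.5267] tool d cm [-0.3767  0.6716  0.489 ] turn -0.02
[np.float64(-0.4), np.float64(0.7), np.float64(0.5), np.float64(-0.0)]
```

View pics/w15.png

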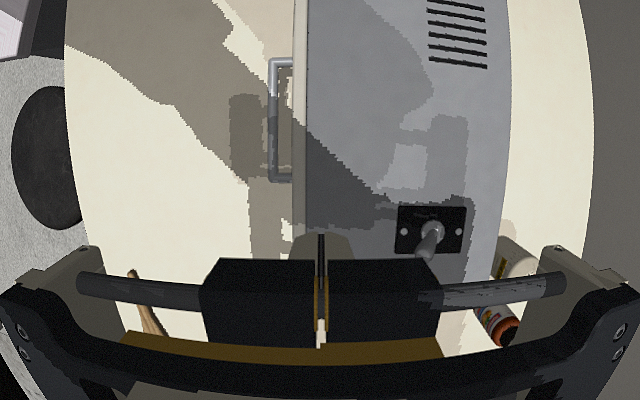

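Run:
```python
from h import *
w=cam('wrist')
from plant import env
s=env.state();R=np.array(s['orientation']);p=np.array(s['tcp_pos'])
print('tip',proj(w,[.6603,-.2842,.1105],True),'piv',proj(w,[.6795,-.2809,.07],True),'tcp',proj(w,p,True), 'pt ahead at tip height',[proj(w,p+R@np.array([dx,.055,-.012]),True)[0] for dx in(-.01,0,.01)])
cv2.imwrite('pics/tg2.png',cv2.resize(w['pixels'][195:275,380:480,::-1],None,fx=6,fy=6,interpolation=cv2.INTER_CUBIC))
```

```text
tip [[416.0662 260.9483]] piv [[428.2451 236.0946]] tcp [[322.3399 249.7415]] pt ahead at tip height [array([417.8735, 272.4193]), array([420.0088, 256.9074]), array([422.059 , 240.6229])]
```

View pics/tg2.png

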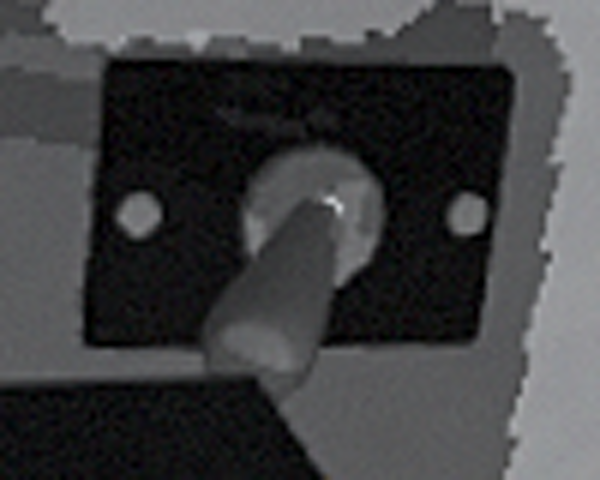

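Request:
{"op": "play_rows", "data": {"moves": [[0,0.5,0.4,0],[0,1,0,0],[0,1,0,0],[0,1,0,0],[0,0.8,0,0]]}}

```text
time_s: 15.95
tcp_pos: [0.6538, -0.2834, 0.0989]
orientation: [[-0.168, 0.985, -0.035], [0.985, 0.169, 0.024], [0.029, -0.031, -0.999]]
contact_force: [-2.0, 0.3, 0.0]
gripper_width: 0.0004
```

Run:
```python
from h import *
plan(.67,-.28,.094,9.8,1)
f=cam('wrist');cv2.imwrite('pics/w16.png',f['pixels'][:,:,::-1])
```

```text
t 15.95 tcp [ 0.6538 -0.2834  0.0989] yaw 9.75 F [-1.9524  0.2541  0.0141] w 0.0004
world d cm [ 1.6206  0.3393 -0.4862] tool d cm [0.0473 1.6687 0.4369] turn -0.05
[np.float64(0.0), np.float64(1.7), np.float64(0.4), np.float64(-0.1)]
```

View pics/w16.png

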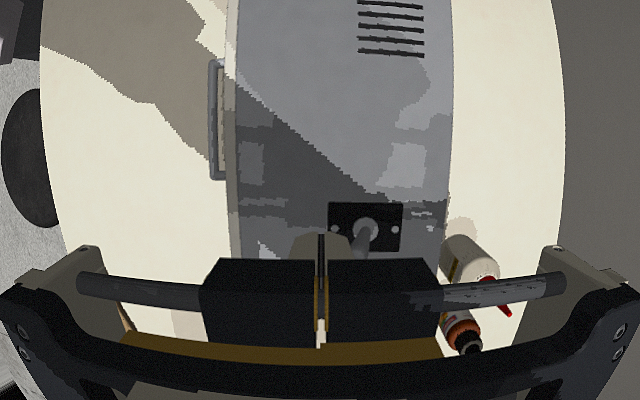

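Contact at 2 N, with the lever moving. I'll push on.

Request:
{"op": "play_rows", "data": {"moves": [[0,0.8,0.2,0],[0,0.8,0,0],[0,0.7,0,0]]}}

```text
time_s: 16.3
tcp_pos: [0.679, -0.2784, 0.0957]
orientation: [[-0.17, 0.985, -0.035], [0.985, 0.171, 0.024], [0.029, -0.03, -0.999]]
contact_force: [-10.9, -1.3, 6.7]
gripper_width: 0.0005
```

Run:
```python
from h import *
plan(.67,-.28,.094,9.8,1)
f=cam('wrist');cv2.imwrite('pics/w17.png',f['pixels'][:,:,::-1])
```

```text
t 16.3 tcp [ 0.679  -0.2784  0.0957] yaw 9.83 F [-10.8524  -1.3132   6.7145] w 0.0005
world d cm [-0.9027 -0.1643 -0.1697] tool d cm [-0.0135 -0.9119  0.1973] turn 0.03
[np.float64(-0.0), np.float64(-0.9), np.float64(0.2), np.float64(0.0)]
```

View pics/w17.png

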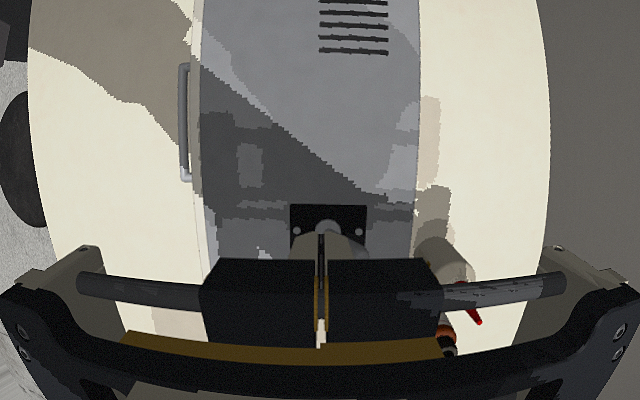

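Request:
{"op": "play_rows", "data": {"moves": [[0,-1,0,0],[0,-2,0,0],[0,-2,0,0],[0,0,-2,0],[0,0,-4,0]]}}

```text
time_s: 16.85
tcp_pos: [0.6251, -0.2863, 0.1509]
orientation: [[-0.169, 0.985, -0.046], [0.985, 0.17, 0.03], [0.038, -0.04, -0.998]]
contact_force: [0.1, -0.0, 0.7]
gripper_width: 0.0002
```

Request:
{"op": "play_rows", "data": {"moves": [[2,-3,-3,0],[3,-3,-3,0],[3,-3,0,0],[3,-3,0,0],[0,0,0,0]]}}

```text
time_s: 17.35
tcp_pos: [0.4866, -0.2005, 0.2256]
orientation: [[-0.164, 0.986, -0.03], [0.986, 0.165, 0.027], [0.031, -0.025, -0.999]]
contact_force: [-0.1, -0.4, 0.7]
gripper_width: 0.0005
```

Run:
```python
from h import *
togo(.67,-.28,.094,9.8)
w=cam('wrist');s=cam('scene');t=cam('top')
im=lambda f:f['pixels'][:,:,::-1]
cv2.imwrite('pics/w18.png',im(w));cv2.imwrite('pics/s18.png',im(s))
for n,f,fi in(('t',t,0),('s',s,0),('w',w,1)): print(n,[proj(f,p,fi)[0] for p in([.6795,-.2809,.07],[.6603,-.2842,.1105],[.699,-.2775,.1105])])
S=im(s)[185:245,400:460];T=im(t)[105:165,395:455]
cv2.imwrite('pics/tg3.png',np.hstack([cv2.resize(x,(390,390),interpolation=cv2.INTER_CUBIC) for x in(S,T)]))
```

```text
t 17.35 tcp [ 0.4866 -0.2005  0.2256] yaw 9.5 F [-0.0603 -0.3631  0.7043] w 0.0005
world d cm [ 18.3378  -7.9535 -13.1586] tool d cm [-11.2611  17.1034  12.383 ] turn -0.3
t [array([421.5989, 134.0115]), array([427.0817, 137.2322]), array([424.0869, 123.4205])]
s [array([425.3611, 217.0989]), array([426.0777, 211.8453]), array([429.3147, 203.2009])]
w [array([464.9856, 279.5627]), array([463.0719, 297.0329]), array([492.2179, 293.9458])]
```

View pics/w18.png

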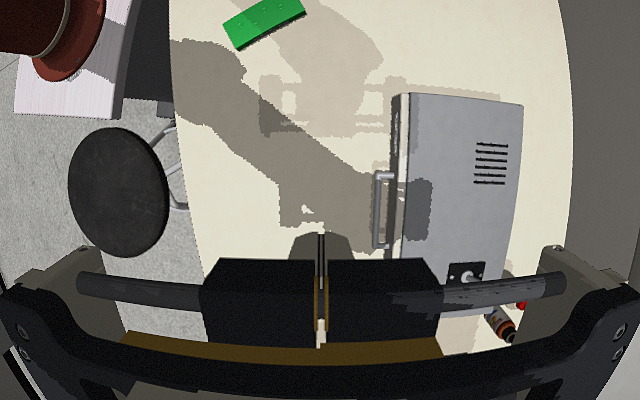

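View pics/tg3.png

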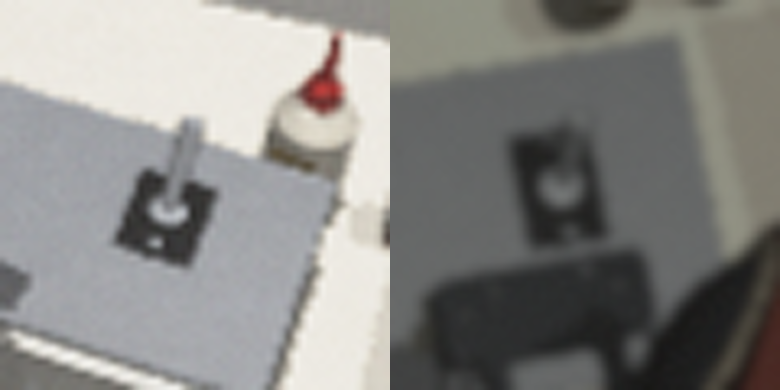

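View pics/s18.png

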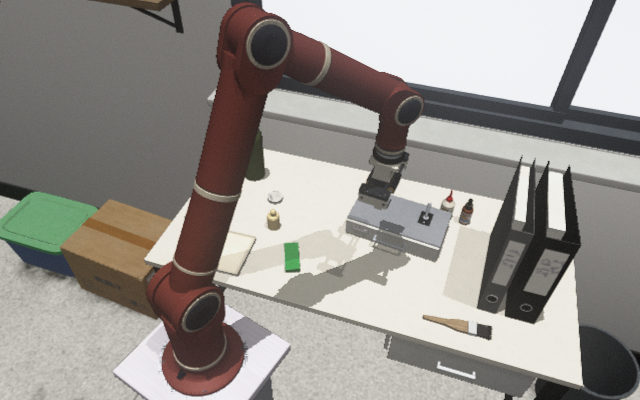

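Run:
```python
from h import *
w=cam('wrist'); im=w['pixels'][85:265,365:435,::-1]
cv2.imwrite('pics/w19.png',cv2.resize(im,None,fx=5,fy=3.3,interpolation=cv2.INTER_CUBIC))
```

```text
(no output)
```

View pics/w19.png

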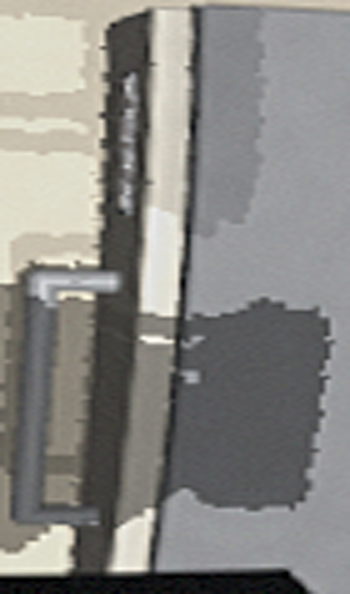

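Run:
```python
from h import *
w=cam('wrist'); k=lambda l:np.array(l)/[5,3.3]+[365,85]
a=.171;ax=np.array([np.cos(a),np.sin(a),0])
o=back(w,k([[152,100],[112,560]]),.058,True)@ax;i=back(w,k([[190,100],[152,560]]),.058,True)@ax;c=back(w,k([[199,100],[157,560]]),.062,True)@ax
print('panel thickness',i-o,'gap inner->cabinet edge',c-i)
from plant import env
s=env.state();print(np.array(s['tcp_pos']),np.array(s['contact_force']),np.abs(s['dq']).max())
```

```text
panel thickness [0.0085 0.0098] gap inner->cabinet edge [0.001  0.0003]
[ 0.4933 -0.205   0.2251] [-0.6575 -0.4016  0.5978] 0.014247873927899685
```

The gap between the panel and the cabinet edge is 1 mm or less, the toggle tip is at its predicted "on" pixel, and the robot touches nothing. I'm handing in.

Run:
```python
from plant import env
print(env.sign_off())
```

```text
the job is handed in; nothing more can be done
None
```

I put the oblong block on the mat in the left compartment, slid the drawer shut and pushed the toggle to the back. Then I handed the job in at about 17.5 s of the 59 s. `env.sign_off()` gave no verdict.

- **Block:** I lowered it while still gripped until the wrist force showed contact, then let go. The wrist picture after release shows it flat and about centred on the mat. The drawer was then closed over it, so I could not look at it again.
- **Drawer:** I pushed on the pull until it stalled at 8–10 N, against the 2 N or so of sliding friction. A later measurement put the gap between panel and cabinet at about 1 mm or less.
- **Toggle:** its tip appears at pixel (429, 203.5) in the scene picture; the predicted "on" position was (429.3, 203.2).
- **Other things on the desk:** the disc block and the weight look unmoved in the last scene picture, though I did not measure them again. The round block last showed flat in its compartment while the drawer was closing. The gripper was clear of everything at hand-in.
- **Disagreements:** the cameras differed by up to 10 mm on the block's and about 10 mm on the mat's position, and by about 5 mm on the lever's. I used averages, which were good enough. The tool also tilted by up to 0.05 rad during moves, but by only about 0.02 rad when the block touched the mat.

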